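Level the casting board with a wedge

ROBOT

A 6-joint arm with a two-finger parallel gripper is mounted at the origin on the work surface. World frame = base frame: x ahead of the robot, y to its left, z up, the work surface at z = 0. Lengths are in mm, angles in rad, forces in N, time in s.
With the tool pointing down it reaches from about 275 to 875 mm from the base axis. Payload 12.5 kg.
Tool frame: the origin (TCP) lies between the finger pads; the fingertips stand 22 mm ahead of it and the grasp point (between the pads) lies 3 mm ahead of it; z points along the fingers, y is the line along which they close (so a half turn about z gives the same grasp; the last joint's range is limited). The gripper opens to 85 mm and grips with 20 to 120 N. Pads are 22 mm wide; open, the fingers measure 114 mm over their backs; the gripper's body (76 mm by 85 mm) begins 54 mm behind the grasp point. The pads swing forward as they close: fully open they stand 13 mm farther back than shut.
Start: joints at [1.212, 0.351, 1.652, -0, 1.139, -0.085], TCP at [148.684, 529.507, 222.59] pointing down, gripper open.
Joint ranges: [-2.75, 2.75], [-0.79, 2.1], [0.01, 2.65], [-1.57, 4.71], [0.07, 3.14], [-2.87, 2.87]. Speed limits (rad/s): [2.22, 2.22, 2.79, 3.14, 3.14, 3.14].

INTERFACE

Orientations are given as [roll, pitch, yaw] about the fixed x, y, z axes, in that order (R = Rz(yaw) Ry(pitch) Rx(roll)).
In Python, from rig import ctrl, optics gives the robot as it stands.
- The arm moves only by the tool step_arm, never from a script. Its arguments are lists of equal length, an entry for each row: "delta_pos": the shift along the tool's x, y, z in units of 150 mm (1.0 is 150 mm), a list of three; "roll": the turn about the tool's z in units of 30 degrees (1.0 is 30 degrees). In form: {"delta_pos": [[tx, ty, tz], ...], "roll": [roll, ...]}. A call has exactly 8 rows; each row shifts and turns the commanded pose from where the row before left it, along the tool's axes as they then stand; what a row does not reach is not made up. A row lasts 1/8 s, in which the tool goes at most 62.5 mm and 10.7 degrees, less where a joint would pass 70% of its speed; a pose out of reach is approached as far as the arm can. A call with a number of a shift or a turn outside -1 to 1 is refused whole. A call with a gripper value outside its range is refused whole. "fingers" is the opening, from 0 (shut) to 1 (fully open), set as the call begins (left out, the last holds). The fingers move at their own pace and stop on an object; the grip force is fixed at half the most. Time passes only in rows, so rows that do not move let the fingers close, or fill a call up. It gives the time, the measured TCP pose, the force, the opening and the grip force at its end, in the units of the state.
- ctrl.read_state(): the state, without advancing time (a new reading comes with each control period).
- optics.get_image(name): name is "scene" or "top" or "wrist"; returns a dict with "pixels" (480x640x3 uint8, red, green, blue), "range_z" (480x640 float32, mm along the optical axis (not along the pixel's ray), 0 where there is no reading), "mtx" (3x3 intrinsics, pixels), "dist_coeffs" ([k1, k2, p1, p2, k3] as OpenCV has them; the pictures are not rectified), "eye" and "orientation" of the camera in the world. Camera axes: x right, y up, looking along -z (the intrinsics and any distortion apply to the point x, -y, -z); pixel columns grow to the right and rows downward; lengths in mm; the calibration is good to about 2 mm. A picture is of the moment at which its call begins.
- ctrl.finish_job(): hands the job in; it is judged then, once.
The state is a dict: "time_s": time; "joint_positions": joint angles; "qvel": joint speeds; "tau": joint torques, N m; "eef_pos": TCP position; "ee_rot": TCP orientation; "force": force on the tool from outside, world axes, zero at the start; "torque": the same for the moment, N m; "finger_gap": opening from 0.0 (shut) to 1.0 (fully open); "gripper_force": force on a finger pad.
Only numpy, scipy, OpenCV 4.12 (cv2) and the standard library are available. Lean on these libraries where they do the work, as an engineer would, in place of code of your own. Each camera call takes 0.05 s, during which the arm holds its last target. There are 200 camera calls.

TASK

The white casting board on the jeweller's bench is low at the corner marked with a black dot, which has a black foot under it. Take the wooden wedge with the orange heel and push its thin end under that foot until the bubble of the yellow level sits centred between its two black lines, then let go and leave the wedge lying flat on the bench under the foot.

Things in the scene. Friction and masses are not known exactly. Their poses are not given: they have to be found in the camera images.
- wedge_heel (a point): Centre of the orange heel (36 long, 40 wide, 45 mm high) of the pale wooden wedge, 22.5 mm above its flat underside; grip it here. x runs from heel to thin nose, z up. The ramp starts 18 mm ahead of this point, 30 mm thick, and falls 1 in 5 to the nose, 153 mm ahead, 40 wide, 3 mm thick. 0.1 kg. The flat wooden packer near it (120 x 36 x 12 mm) is no use.
- foot (a point): Lowest point of the black domed foot (16 mm across, 14 high) under the white board's low corner (black dot on top above it); the corner juts 14 mm beyond it. 7 to 15 mm above the bench, 8 mm too low; the stand's height differs each time. y points out from the board's pivot over the corner: push the wedge along minus y, centred on the foot. Room for the nose to 115 mm past the foot. Lifts with 3 N.
- level_mid (a point): Middle of the green vial, on top of the yellow level (130 x 34 x 20 mm) fixed on the white board (180 mm square, 14 thick, set cornerwise; this point is 36 mm above its underside). y points to the foot, 113 mm away. The board tilts about a level pivot 42 mm behind this point, 155 mm from the foot, and starts 0.052 rad low. Two black lines, 28 mm apart, cross the vial.
- bubble (a joint): White bubble, 16 mm long, in the level's vial: metres from the vial's middle. Positive = away from the foot (foot too low), negative = towards it (lifted too far), 0 = level. Starts at about +0.020. 1 mm of bubble is 0.4 mm of foot height or 2 mm of push on the wedge. Between the lines while at most 6 mm from the middle.
There are look-alikes about, which are no part of the job. Several things look just like the part that bears wedge_heel: the one meant starts farthest to the robot's right.

How it is judged:
By the outcome, as a careful person would: the job done as asked, in the order asked, and still so for the second after the job is handed in, with the robot touching nothing.
It also fails if it takes over 42 s, if anything falls off the work surface, if the arm or the gripper's body presses on something with over 40 N, if the wrist force passes 120 N, or if a joint passes its speed limit or range.

## Working session

There is one attempt and no reset: what is moved stays moved. The work goes in short steps, Python scripts to look and compute and a tool call to move; the robot and the scene stay as the last step left them, time stands still between calls to the robot, and variables do not carry over. Pictures are saved under pics/ and viewed, at most 10 in all, crops included, and the job is handed in when it is done.

Besides the shell and the picture viewer there is one more tool, called after "Request:" by a JSON object that holds its "method" and its "body", one argument or row to a line. step_arm: Moves the arm, as the interface text tells. Shifts and turns lie within -1 to 1; 1 stands for 150 mm of shift or 30 degrees of turn. Its arguments: {"type":"object","properties":{"delta_pos":{"type":"array","items":{"type":"array","items":{"type":"number","minimum":-1,"maximum":1}}},"roll":{"type":"array","items":{"type":"number","minimum":-1,"maximum":1}},"fingers":{"type":"number"}},"required":["delta_pos","roll"]}

```bash
mkdir -p pics; cat > h.py <<'E'
import numpy as np, cv2
from scipy.spatial.transform import Rotation as R
from rig import ctrl, optics
def Rm(o):
    o=np.array(o,float)
    return o if o.shape==(3,3) else (R.from_quat(o).as_matrix() if o.size==4 else R.from_euler('xyz',o).as_matrix())
def get(name,save=None):
    im=optics.get_image(name)
    if save: cv2.imwrite('pics/'+save,cv2.cvtColor(im['pixels'],cv2.COLOR_RGB2BGR))
    return im
def cloud(im):
    z=im['range_z']; h,w=z.shape
    u,v=np.meshgrid(np.arange(w),np.arange(h))
    p=cv2.undistortPoints(np.stack([u,v],-1).reshape(-1,1,2).astype(np.float64),np.array(im['mtx'],float),np.array(im['dist_coeffs'],float)).reshape(h,w,2)
    c=np.stack([p[...,0]*z,-p[...,1]*z,-z],-1)
    return c@Rm(im['orientation']).T+np.array(im['eye'])
E
python3 - <<'E'
from h import *
a=get('scene','scene0.png');b=get('top','top0.png')
for i in (a,b): print(i['eye'],i['orientation'],i['dist_coeffs'])
np.savez('t0.npz',a=cloud(a),b=cloud(b),pa=a['pixels'],pb=b['pixels'])
E
```

```text
[985.28526995 533.27104626 982.16134711] [ 0.64801863 -0.00839415  2.23345431] [-0.04859919  0.          0.          0.          0.        ]
[ 314.10989744  111.71992424 1104.54111023] [ 0.12525095 -0.01556467 -1.58102544] [-0.03164298  0.          0.          0.          0.        ]
```

View pics/top0.png

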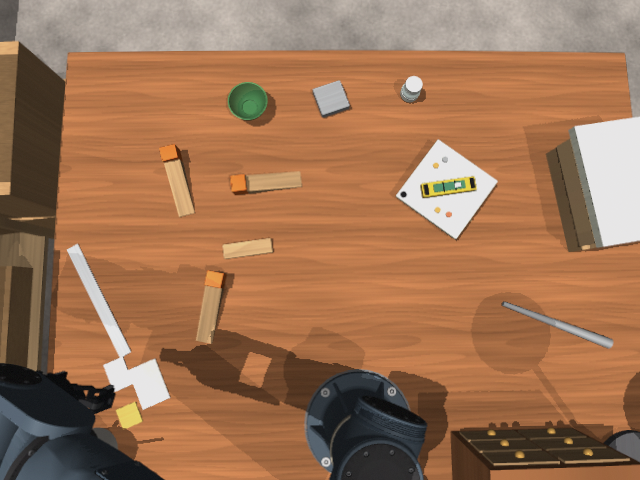

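View pics/scene0.png

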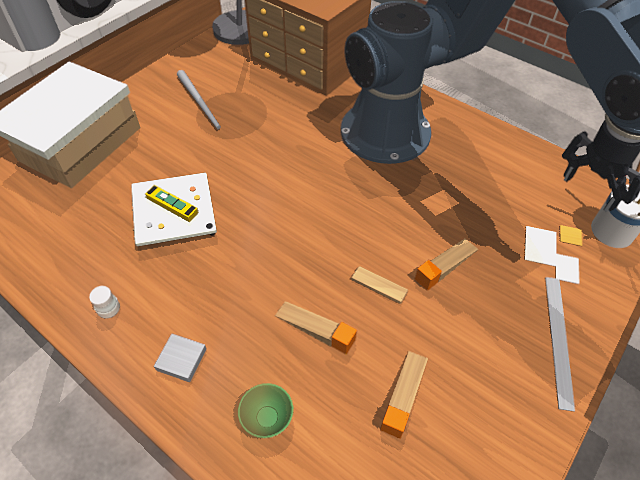

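The top view shows three orange-heeled wedges, with heels at (169,153), (238,183) and (215,279), plus a plain packer at (248,248). Image right is the robot's right, so the wedge with its heel at (238,183) is the one. The board's dot is at (403,194) and the level at (448,187).

```bash
python3 - <<'E'
from h import *
d=np.load('t0.npz')
for k in 'ab':
    c=d[k];hsv=cv2.cvtColor(d['p'+k],cv2.COLOR_RGB2HSV)
    H,S,V=hsv[...,0],hsv[...,1],hsv[...,2]
    X,Y,Z=c[...,0],c[...,1],c[...,2]
    print(k,'table z',np.median(Z[(abs(Z)<12)]))
    m=((H>=5)&(H<=16)&(S>215)&(Z>38)&(Z<52)).astype(np.uint8)
    n,l,s,ce=cv2.connectedComponentsWithStats(m)
    for i in range(1,n):
        if s[i,4]>40:
            q=c[l==i]; print('heel',s[i,4],ce[i].round(),cv2.minAreaRect(q[:,:2].astype(np.float32)),np.median(q[:,2]))
    if k=='b': win=(slice(130,250),slice(380,510))
    else: win=(slice(160,255),slice(120,225))
    h=hsv[win];cc=c[win]
    w=(h[...,1]<40)&(h[...,2]>190)&(cc[...,2]>15)&(cc[...,2]<70)
    q=cc[w]; A=np.c_[q[:,:2],np.ones(len(q))]
    co=np.linalg.lstsq(A,q[:,2],rcond=None)[0]
    print('board',cv2.minAreaRect(q[:,:2].astype(np.float32)),cv2.boxPoints(cv2.minAreaRect(q[:,:2].astype(np.float32))).round(1).tolist(),'plane',co)
    y=(h[...,0]>22)&(h[...,0]<34)&(h[...,1]>150)
    q=cc[y];r=cv2.minAreaRect(q[:,:2].astype(np.float32));print('level',r,np.median(q[:,2]))
    dk=(h[...,2]<60)&(cc[...,2]>15)
    n,l,s,ce=cv2.connectedComponentsWithStats(dk.astype(np.uint8))
    for i in range(1,n):
        if s[i,4]>8: print('dark',s[i,4],ce[i]+[win[1].start,win[0].start],cc[l==i].mean(0))
# wedge top points of target
c=d['b'][165:200,225:308];q=c[(c[...,2]>5)];m=q[q[:,2]>2]
print(cv2.minAreaRect(m[:,:2].astype(np.float32)),cv2.boxPoints(cv2.minAreaRect(m[:,:2].astype(np.float32))).tolist())
i=ctrl.read_state();print(i)
E
```

```text
a table z -0.7189338091266109
heel 262 [429. 270.] ((349.6521911621094, 339.1460266113281), (39.25341796875, 38.37716293334961), 78.66845703125) 43.917419865494026
heel 244 [345. 334.] ((581.823974609375, 284.84637451171875), (41.35602569580078, 34.295814514160156), 7.122128009796143) 43.66164762932726
heel 435 [395. 419.] ((658.866943359375, 455.5831298828125), (36.071407318115234, 39.376014709472656), 15.116138458251953) 44.18956053474642
board ((564.78271484375, -225.25607299804688), (183.281005859375, 178.79441833496094), 52.27909469604492) [[438.0, -243.0], [579.4000244140625, -352.3999938964844], [691.5999755859375, -207.5], [550.0999755859375, -98.0999984741211]] plane [ 6.40708240e-03 -5.49515044e-02  2.47694661e+01]
level ((733.7319946289062, 143.16366577148438), (921.6237182617188, 111.6279525756836), 64.09090423583984) 57.58816308264352
dark 26 [151.5 190. ] [ 573.08745808 -278.86114942   64.82367879]
dark 38 [189.68421053 210.28947368] [ 558.14278404 -167.60454725   59.75221411]
dark 20 [208.75 225.45] [ 550.83306851 -119.55175465   34.78144879]
b table z -0.1008890772959
[... 929 characters left out ...]
_s': 0.1, 'joint_positions': array([ 1.21242274e+00,  3.51196795e-01,  1.65237581e+00, -4.17379245e-05,
        1.13910193e+00, -8.46164899e-02]), 'qvel': array([-8.06798340e-04, -2.23667284e-03, -1.12388598e-03, -4.70948232e-04,
        8.16012054e-05, -7.89209765e-04]), 'tau': array([ 9.49771566e-04, -5.06833935e+01, -2.91873854e+01, -1.26201503e-04,
        2.65793205e-03,  3.13866633e-05]), 'eef_pos': array([148.57532807, 529.22278792, 222.09837994]), 'ee_rot': array([-3.14051145e+00, -5.36810563e-05,  2.86785301e+00]), 'force': array([ 0.45535433, -0.24811497, -0.07335068]), 'torque': array([-0.01423479,  0.01366144,  0.05472705]), 'gripper_force': 0.0, 'finger_gap': 0.9998478057820135}
```

```bash
python3 - <<'E'
from h import *
d=np.load('t0.npz')
for k,win in (('b',(slice(160,205),slice(222,312))),('a',(slice(290,365),slice(265,370)))):
    c=d[k][win]; p=d['p'+k][win]
    m=(c[...,2]>4)&(c[...,2]<55)&(abs(c[...,0]-590)<60)
    n,l,s,ce=cv2.connectedComponentsWithStats(m.astype(np.uint8)); i=1+s[1:,4].argmax()
    q=c[l==i]; r=cv2.minAreaRect(q[:,:2].astype(np.float32)); print(k,r,cv2.boxPoints(r).round(1).tolist())
    t=q[q[:,2]>41]; r=cv2.minAreaRect(t[:,:2].astype(np.float32)); print(' heel',r,np.median(t[:,2]),t[:,:2].mean(0))
    rp=q[(q[:,2]<32)]; 
    v=np.cov(rp[:,:2].T); w,e=np.linalg.eigh(v); print(' ramp dir',e[:,1],np.degrees(np.arctan(e[0,1]/e[1,1])),rp[:,:2].mean(0))
b=cv2.cvtColor(d['pb'],cv2.COLOR_RGB2BGR)
cv2.imwrite('pics/crop0.png',np.hstack([cv2.resize(b[140:230,210:330],(400,300),interpolation=2),cv2.resize(b[135:240,380:520],(400,300),interpolation=2)]))
E
```

```text
b ((593.3270263671875, 220.9885711669922), (50.41106033325195, 167.85195922851562), 7.391826152801514) [[557.5, 301.0], [579.0999755859375, 134.5], [629.0999755859375, 141.0], [607.5, 307.5]]
 heel ((580.78173828125, 286.0365905761719), (40.51214599609375, 36.529449462890625), 5.870419025421143) 45.338453632170285 [580.03351825 285.47896597]
 ramp dir [-0.1828532   0.98314023] -10.535995017928752 [588.18135547 210.5623181 ]
a ((588.7091064453125, 219.62344360351562), (43.41302490234375, 166.14993286132812), 6.750540256500244) [[557.4000244140625, 299.6000061035156], [576.9000244140625, 134.60000610351562], [620.0, 139.6999969482422], [600.5, 304.70001220703125]]
 heel ((581.8065185546875, 284.872314453125), (41.41338348388672, 34.24760437011719), 7.278241157531738) 43.82335211116629 [582.34333323 285.25798201]
 ramp dir [-0.04244543  0.99909879] -2.432674825187279 [592.56312131 217.3103808 ]
```

View pics/crop0.png

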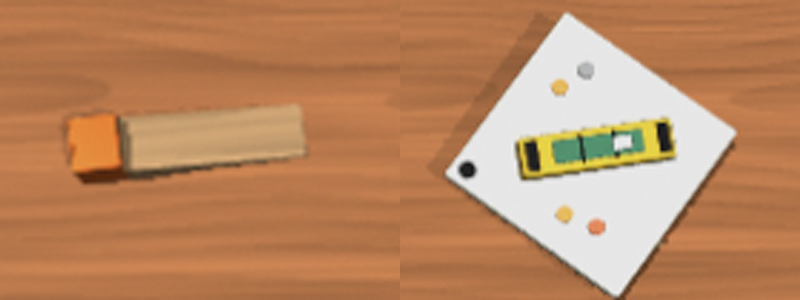

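The crop confirms it: an orange heel at left with the ramp running to a nose at right, yawed about 7° and nearly in line with the push direction. The right half shows the dot corner and the bubble past the line, away from the foot. I'll turn first, then travel.

Request:
{"method": "step_arm", "body": {
  "delta_pos": [
    [0,0,0],
    [0,0,0],
    [0,0,0],
    [0,0,0],
    [0,0,0],
    [0,0,0],
    [0,0,0],
    [0,0,0]
  ],
  "roll": [0.28,0.28,0.28,0.28,0.28,0.28,0.28,0.28],
  "fingers": 1
}}

```text
time_s: 1.1
eef_pos: [148.6, 529.3, 222.3]
ee_rot: [-3.141, 0.001, 1.69]
force: [-1.5, -0.1, 0.6]
finger_gap: 0.998
gripper_force: 0.0
```

Request:
{"method": "step_arm", "body": {
  "delta_pos": [
    [-0.123,0.166,0.025],
    [-0.123,0.166,0.025],
    [-0.123,0.166,0.025],
    [-0.123,0.166,0.025],
    [-0.123,0.166,0.025],
    [-0.123,0.166,0.025],
    [-0.123,0.166,0.025],
    [-0.123,0.166,0.025]
  ],
  "roll": [0,0,0,0,0,0,0,0]
}}

```text
time_s: 2.1
eef_pos: [365.4, 407.0, 192.2]
ee_rot: [-3.141, 0.0, 1.695]
force: [0.4, 0.1, -0.3]
finger_gap: 0.998
gripper_force: 0.0
```

Request:
{"method": "step_arm", "body": {
  "delta_pos": [
    [-0.123,0.166,0.025],
    [-0.123,0.166,0.025],
    [-0.123,0.166,0.025],
    [-0.123,0.166,0.025],
    [-0.123,0.166,0.025],
    [-0.123,0.166,0.025],
    [-0.123,0.166,0.025],
    [-0.123,0.166,0.025]
  ],
  "roll": [0,0,0,0,0,0,0,0]
}}

```text
time_s: 3.1
eef_pos: [581.2, 285.3, 162.1]
ee_rot: [-3.141, 0.0, 1.695]
force: [-0.4, 0.4, 0.7]
finger_gap: 0.999
gripper_force: 0.0
```

```bash
python3 - <<'E'
from h import *
s=ctrl.read_state();print(s['time_s'],s['eef_pos'],s['ee_rot'],s['force'])
im=get('wrist','w1.png');c=cloud(im);hsv=cv2.cvtColor(im['pixels'],cv2.COLOR_RGB2HSV)
Z=c[...,2]
m=(hsv[...,0]>=5)&(hsv[...,0]<=16)&(hsv[...,1]>200)&(Z>40)&(Z<50)
q=c[m];r=cv2.minAreaRect(q[:,:2].astype(np.float32));print(len(q),r,np.median(q[:,2]) if len(q) else 0)
print(np.median(Z[abs(Z)<10]))
E
```

```text
3.1 [581.24038871 285.25989543 162.05808066] [-3.14086388e+00  1.76549096e-04  1.69488534e+00] [-0.43991797  0.4357082   0.70553516]
82 ((510.75384521484375, 391.5587463378906), (330.6798095703125, 30.084266662597656), 21.3314266204834) 41.175346679553
-0.09230959365825697
```

View pics/w1.png

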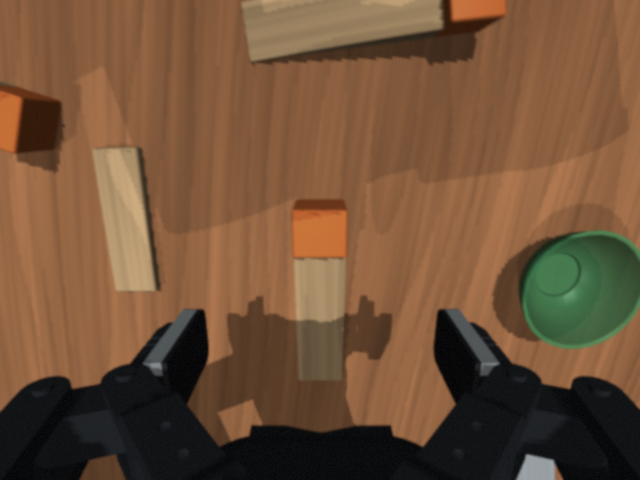

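The wrist view shows the heel at (320,230), midway between the fingers, with the ramp straight below it to (320,380). I'll check its position once by depth.

```bash
python3 - <<'E'
from h import *
im=get('wrist');c=cloud(im)
p=c[195:260,285:355].reshape(-1,3);q=p[(p[:,2]>38)&(p[:,2]<52)];print(len(q),cv2.minAreaRect(q[:,:2].astype(np.float32)),np.median(q[:,2]))
for v,u in((235,320),(300,300),(300,340),(375,320)):print(c[v,u])
E
```

```text
2748 ((579.983642578125, 283.7561340332031), (39.717044830322266, 36.651649475097656), 7.876734256744385) 44.843925482847794
[584.43845133 280.81520622  44.17361174]
[575.63812567 217.46806753  21.04844697]
[610.67561213 211.37546227  -0.93724084]
[602.10594273 136.15429706   4.74035617]
```

Request:
{"method": "step_arm", "body": {
  "delta_pos": [
    [-0.009,-0.009,0.112],
    [0,0,0.112],
    [0,0,0.112],
    [0,0,0.112],
    [0,0,0.112],
    [0,0,0.112],
    [0,0,0.112],
    [0,0,0.112]
  ],
  "roll": [0,0,0,0,0,0,0,0]
}}

```text
time_s: 4.2
eef_pos: [579.4, 284.4, 27.1]
ee_rot: [-3.142, 0.0, 1.695]
force: [-0.2, 0.2, -0.5]
finger_gap: 1.002
gripper_force: 0.0
```

Request:
{"method": "step_arm", "body": {
  "delta_pos": [
    [0,0,0],
    [0,0,0],
    [0,0,0],
    [0,0,0],
    [0,0,0],
    [0,0,0],
    [0,0,0],
    [0,0,0]
  ],
  "roll": [0,0,0,0,0,0,0,0],
  "fingers": 0
}}

```text
time_s: 5.2
eef_pos: [579.9, 284.7, 29.3]
ee_rot: [3.14, -0.001, 1.695]
force: [-2.0, -0.7, 5.6]
finger_gap: 0.443
gripper_force: 60.8
```

Request:
{"method": "step_arm", "body": {
  "delta_pos": [
    [0,0,-0.08],
    [-0.192,-0.075,0],
    [-0.192,-0.075,0],
    [-0.192,-0.075,0],
    [-0.192,-0.075,0],
    [-0.192,-0.075,0],
    [-0.192,-0.075,0],
    [-0.192,-0.075,0]
  ],
  "roll": [0,0,0,0,0,0,0,0]
}}

```text
time_s: 6.2
eef_pos: [526.2, 73.7, 40.9]
ee_rot: [3.141, 0.0, 1.695]
force: [0.3, -0.1, -0.2]
finger_gap: 0.446
gripper_force: 60.4
```

```bash
python3 - <<'E'
from h import *
s=ctrl.read_state();print(s['time_s'],s['eef_pos'],s['ee_rot'],s['force'])
im=get('wrist','w2.png');cw=cloud(im)
t=get('top','t2.png');c=cloud(t);sc=get('scene','s2.png')
np.savez('t2.npz',w=cw,b=c,pw=im['pixels'],pb=t['pixels'],ps=sc['pixels'])
b=cv2.cvtColor(t['pixels'],cv2.COLOR_RGB2BGR)
w=cv2.cvtColor(im['pixels'],cv2.COLOR_RGB2BGR)
cv2.imwrite('pics/c2.png',np.hstack([cv2.resize(w,(400,300)),cv2.resize(b[120:255,325:505],(400,300),interpolation=2)]))
E
```

```text
6.2 [526.18333096  73.66675013  40.91169575] [3.14076440e+00 9.59054349e-05 1.69499196e+00] [ 0.31930022 -0.0949203  -0.23271522]
```

View pics/c2.png

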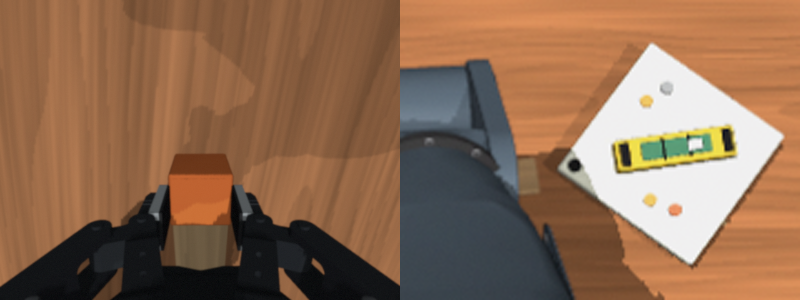

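The right half shows the wedge's nose at crop (530,175), pointing at the dot corner (573,165). The left half shows the heel held squarely. I'll measure nose alignment and height.

```bash
python3 - <<'E'
from h import *
d=np.load('t2.npz');c=d['b'];p=d['pb']
for v in range(186,212,2):
    print(v,[f"{c[v,u,0]:.0f},{c[v,u,1]:.0f},{c[v,u,2]:.0f}|{p[v,u].astype(int).tolist()[0]}" for u in range(376,396,3)])
w=d['w'];q=w[230:380,240:400].reshape(-1,3);q=q[(q[:,2]>38)&(q[:,2]<66)];print(np.percentile(q[:,2],[5,50,95]),cv2.minAreaRect(q[:,:2].astype(np.float32)))
E
```

```text
186 ['476,10,431|117', '579,-63,-2|210', '580,-71,-3|210', '579,-78,1|210', '579,-86,1|210', '578,-93,3|211', '579,-101,-1|179']
188 ['472,10,434|94', '574,-63,-0|212', '574,-71,-1|212', '575,-79,-4|212', '574,-86,-2|167', '574,-93,1|168', '573,-101,2|98']
190 ['469,11,434|90', '569,-63,-2|106', '569,-70,-1|107', '569,-78,-0|122', '314,112,1105|120', '569,-93,-1|112', '569,-101,-2|95']
192 ['465,11,435|95', '560,-60,15|133', '559,-67,21|138', '560,-75,17|132', '563,-85,2|119', '563,-93,0|93', '563,-100,1|93']
194 ['463,11,433|100', '555,-60,15|136', '555,-68,13|137', '555,-75,15|134', '559,-86,-2|118', '558,-93,0|92', '558,-100,2|92']
196 ['459,11,436|104', '550,-60,16|132', '549,-67,18|133', '551,-76,11|135', '553,-85,1|118', '552,-91,6|112', '553,-101,-2|93']
198 ['456,11,434|108', '545,-59,17|139', '545,-68,13|138', '545,-75,15|137', '548,-85,2|114', '547,-92,3|114', '547,-100,2|108']
200 ['453,11,434|114', '539,-59,17|133', '539,-67,16|132', '540,-75,13|131', '542,-84,3|115', '543,-93,-3|115', '542,-99,3|116']
202 ['450,11,435|114', '534,-59,20|129', '534,-66,18|127', '534,-74,17|127', '538,-85,-3|121', '537,-91,4|120', '538,-100,-0|119']
204 ['447,11,432|98', '529,-59,18|124', '529,-66,20|126', '530,-75,13|126', '533,-85,-1|114', '532,-92,-0|113', '532,-99,0|112']
206 ['444,11,433|69', '524,-59,16|134', '524,-66,17|136', '524,-74,15|127', '528,-85,-3|113', '528,-92,-3|110', '527,-100,-1|110']
208 ['441,11,431|61', '523,-62,-1|107', '522,-69,-0|113', '522,-76,2|113', '522,-84,1|114', '522,-92,0|114', '522,-99,-1|116']
210 ['425,22,504|46', '516,-60,6|109', '517,-69,0|116', '517,-76,-0|113', '517,-84,-2|115', '517,-91,3|112', '517,-99,1|110']
[38.75581469 56.32173102 59.90288605] ((528.23828125, 62.971153259277344), (60.614288330078125, 57.95098876953125), 8.109063148498535)
```

Request:
{"method": "step_arm", "body": {
  "delta_pos": [
    [0,0.013,0.02],
    [0,0,0.02],
    [0,0,0.02],
    [0,0,0.012],
    [0,0,0.005],
    [0,0,0],
    [0,0,0],
    [0,0,0]
  ],
  "roll": [0,0,0,0,0,0,0,0]
}}

```text
time_s: 7.35
eef_pos: [528.0, 75.2, 29.3]
ee_rot: [-3.141, -0.0, 1.695]
force: [-5.0, 1.6, 10.0]
finger_gap: 0.438
gripper_force: 61.7
```

Request:
{"method": "step_arm", "body": {
  "delta_pos": [
    [-0.07,0,-0.004],
    [-0.07,0,0],
    [-0.07,0,0],
    [-0.07,0,0],
    [-0.07,0,0],
    [-0.07,0,0],
    [-0.07,0,0],
    [0,0,0]
  ],
  "roll": [0,0,0,0,0,0,0,0]
}}

```text
time_s: 8.35
eef_pos: [537.4, 0.8, 29.3]
ee_rot: [3.141, 0.001, 1.695]
force: [0.2, -4.8, 4.7]
finger_gap: 0.442
gripper_force: 61.0
```

```bash
cat > bub.py <<'E'
from h import *
import sys
s=ctrl.read_state();print(s['time_s'],s['eef_pos'].round(1),s['force'].round(1))
t=get('top');sc=get('scene')
b=cv2.cvtColor(t['pixels'],cv2.COLOR_RGB2BGR);a=cv2.cvtColor(sc['pixels'],cv2.COLOR_RGB2BGR)
cv2.imwrite('pics/'+sys.argv[1],np.hstack([cv2.resize(b[160:215,395:495],(400,220),interpolation=2),cv2.resize(a[165:255,110:274],(400,220),interpolation=2)]))
# along-vial positions: white blob & dark lines
for im,win in((t,(slice(170,205),slice(415,482))),(sc,(slice(180,225),slice(140,205)))):
    h=cv2.cvtColor(im['pixels'],cv2.COLOR_RGB2HSV)[win]
    g=((h[...,0]>60)&(h[...,0]<95)&(h[...,1]>80)).astype(np.uint8)
    hull=cv2.convexHull(np.argwhere(g)[:,::-1].astype(np.int32))
    M=cv2.fillConvexPoly(np.zeros_like(g),hull,1)
    r=cv2.minAreaRect(hull)
    wh=np.argwhere((M>0)&(h[...,1]<70)&(h[...,2]>150))[:,::-1]
    bk=np.argwhere((M>0)&(h[...,2]<95))[:,::-1]
    if r: 
        P=cv2.boxPoints(r);e=[P[1]-P[0],P[2]-P[1]];e=max(e,key=np.linalg.norm);L=np.linalg.norm(e);e=e/L
        f=lambda q:np.sort((q-np.array(r[0]))@e).round(1)
        print('rect',np.round(r[0],1),np.round(r[1],1),'dir',e.round(2),'bub',f(wh).mean() if len(wh) else None,len(wh),'lines',f(bk))
E
python3 bub.py b3.png
```

```text
8.35 [537.4   0.8  29.3] [ 0.2 -4.8  4.7]
rect [34.2 15.6] [ 6.9 30.1] dir [ 0.99 -0.14] bub 5.9 36 lines [-6.  -5.9 -5.7 -5.7 -5.6 -5.4 -5.3 -5.2 -5.   5.4  6.4  6.4]
rect [30.5 19.5] [30.   7.6] dir [0.89 0.45] bub -5.810000000000001 30 lines [-7.8 -6.9 -6.5 -5.6 -4.7  2.5  3.4  3.8  3.8  4.2  4.7  5.1  5.6  6.5
 13.2 13.6 15. ]
```

View pics/b3.png

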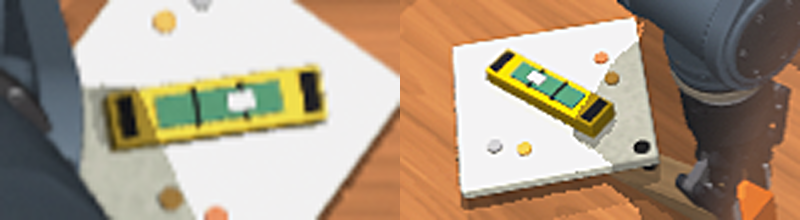

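The wedge has lifted the corner. The bubble still straddles the far line (left crop (240,100), line at (245,100)), at about +13 mm. I'll push about 22 mm more and re-measure.

Request:
{"method": "step_arm", "body": {
  "delta_pos": [
    [-0.025,0,0],
    [-0.025,0,0],
    [-0.025,0,0],
    [-0.025,0,0],
    [-0.025,0,0],
    [-0.022,0,0],
    [0,0,0],
    [0,0,0]
  ],
  "roll": [0,0,0,0,0,0,0,0]
}}

```text
time_s: 9.45
eef_pos: [539.9, -19.4, 29.3]
ee_rot: [-3.141, -0.001, 1.695]
force: [-1.7, 4.0, 5.8]
finger_gap: 0.444
gripper_force: 61.1
```

```bash
python3 bub.py b4.png
```

```text
9.45 [539.9 -19.4  29.3] [-1.7  4.   5.8]
rect [34.8 15.6] [ 7.1 30. ] dir [ 0.99 -0.14] bub 1.3911764705882352 34 lines [-14.8 -14.7 -14.6 -14.3 -13.9 -13.7 -13.6 -13.4 -12.9 -12.7 -12.6 -12.4
 -12.  -11.9 -11.7 -11.3 -10.9 -10.7  -9.3  -6.1  -5.9  -5.8  -5.7  -5.5
  -5.4  -5.4  -5.2  -5.1  -4.9   5.4   5.5   5.7   5.8   5.8   5.9   6.1
   6.2   6.4   6.8]
rect [29.8 18.9] [29.1  7.2] dir [0.89 0.45] bub -2.3000000000000003 33 lines [-6.9 -6.5 -6.  -5.6 -5.1 -4.7  3.8  4.2  4.2  4.2  4.7  5.1  5.6  6.
  8.7 11.  12.7 13.2 13.6 14.1 14.5]
```

View pics/b4.png

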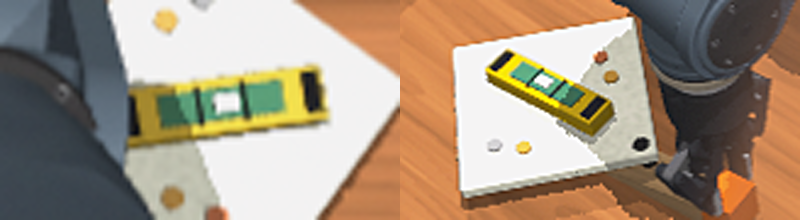

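The bubble is now between the lines, about 3 mm off towards the far line. I'll push another 6 mm, then release: lift slightly to unload, and open.

Request:
{"method": "step_arm", "body": {
  "delta_pos": [
    [-0.015,0,0],
    [-0.015,0,0],
    [-0.012,0,0],
    [0,0,0],
    [0,0,0],
    [0,0,0],
    [0,0,0],
    [0,0,0]
  ],
  "roll": [0,0,0,0,0,0,0,0]
}}

```text
time_s: 10.55
eef_pos: [540.6, -25.5, 29.3]
ee_rot: [-3.141, -0.001, 1.695]
force: [-0.6, 5.7, 6.5]
finger_gap: 0.444
gripper_force: 61.1
```

```bash
python3 bub.py b5.png
```

```text
10.55 [540.6 -25.5  29.3] [-0.6  5.7  6.5]
rect [34.9 15.4] [ 6.9 30. ] dir [ 0.99 -0.14] bub 0.037837837837837764 37 lines [-15.  -14.8 -14.7 -14.4 -14.3 -14.  -13.9 -13.7 -13.6 -13.  -12.9 -12.7
 -12.6 -12.3 -12.2 -12.  -11.9 -11.7 -11.6 -10.5  -9.5  -9.3  -9.2  -9.1
  -8.5  -8.3  -8.2  -8.1  -7.4  -6.1  -5.9  -5.8  -5.7  -5.5  -5.5  -5.4
  -5.2  -5.1  -4.9   5.4   5.5   5.7   5.7   5.8   5.9   6.1   6.2   6.4
   6.6]
rect [29.6 18.8] [29.5  7.2] dir [0.89 0.45] bub -1.26875 32 lines [-7.2 -6.7 -6.7 -6.3 -6.3 -5.8 -5.8 -5.4 -5.4 -4.9 -4.5  3.1  4.   4.
  4.5  4.5  4.9  4.9  5.4  5.4  5.8  6.3  6.7  8.9 11.2 13.  13.4 13.9
 14.3 14.8]
```

Request:
{"method": "step_arm", "body": {
  "delta_pos": [
    [0,0,0],
    [0,0,0],
    [0,0,0],
    [0,0,0],
    [0,0,0],
    [0,0,0],
    [0,0,0],
    [0,0,0]
  ],
  "roll": [0,0,0,0,0,0,0,0],
  "fingers": 1
}}

```text
time_s: 11.65
eef_pos: [540.8, -26.2, 29.3]
ee_rot: [3.142, 0.0, 1.695]
force: [-0.1, 0.4, 0.0]
finger_gap: 0.998
gripper_force: 0.0
```

Request:
{"method": "step_arm", "body": {
  "delta_pos": [
    [0,0,-0.05],
    [0,0,-0.1],
    [0,0,-0.15],
    [0,0,-0.15],
    [0,0,-0.15],
    [0,0,-0.15],
    [0,0,-0.15],
    [0,0,-0.1]
  ],
  "roll": [0,0,0,0,0,0,0,0]
}}

```text
time_s: 12.65
eef_pos: [541.0, -26.3, 181.2]
ee_rot: [3.14, 0.0, 1.695]
force: [0.3, -1.7, -0.4]
finger_gap: 1.0
gripper_force: 0.0
```

```bash
python3 bub.py b6.png
```

```text
12.65 [541.  -26.3 181.2] [ 0.3 -1.7 -0.4]
rect [44.6 14.1] [ 6.7 10.4] dir [ 0.99 -0.16] bub None 0 lines [-5.2 -5.  -4.8 -4.7 -4.2 -4.  -3.9 -3.7 -3.5 -3.4 -3.2 -3.2 -3.  -2.9]
rect [29.8 18.9] [29.1  7.2] dir [0.89 0.45] bub -1.0619047619047617 21 lines [-11.4  -9.2  -8.3  -7.4  -6.9  -6.9  -6.5  -6.5  -6.   -6.   -6.   -5.6
  -5.6  -5.1  -5.1  -4.7  -4.7  -4.7  -4.2  -3.8  -2.5  -2.   -1.1  -0.2
   2.    2.9   3.4   3.8   3.8   4.2   4.2   4.2   4.7   4.7   5.1   5.1
   5.6   6.    6.5   8.7  11.   12.7  13.2  13.6  14.1  14.5]
```

View pics/b6.png

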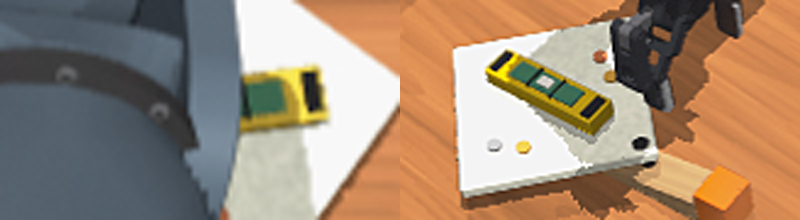

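The right crop shows the wedge lying flat under the foot, its orange heel at (722,190) free of the gripper. The bubble sits midway between the two lines at (545,82). I'm handing it in.

```bash
python3 -c "
from rig import ctrl
print(ctrl.finish_job())"
```

```text
the job is handed in; nothing more can be done
None
```

The wedge is lying flat under the low corner's foot, released, with the bubble centred between its lines; the job was handed in at about 13 s, but no verdict came back.

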